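# Touch-mix a bottle and store it in the covered crate

### The job

Take the tall straight bottle off the tray and, keeping it upright, use its base to press the middle of the mixer's spring head fully down to its stop for about a second; let the head come all the way up, then press it fully down the same way for about a second again. Then find an empty cell in the covered crate, by feel or by looking in (some cells hold a squat jar hidden below the cover), lower the bottle gently until it stands on the bottom of that cell, and let go of it. Do not tip or shift the other containers on the tray.

Things in the scene. Friction and masses are not known exactly. Their poses are not given: they have to be found in the camera images.
- bottle_center (a point): The bottle to be mixed: the tallest container on the round tray, a plain straight upright cylinder 125 mm high, white body 46 mm in diameter below a grey full-width screw cap 48 mm in diameter (the top 32 mm); 0.12 to 0.26 kg. The point is on its axis, half-way up (62.5 mm above its base); z runs up the axis. It starts standing on the tray.
- bottle: The same bottle; origin at the centre of its base, z up its axis.
- tray: Round flat metal tray, 204 mm in diameter, 4 mm thick, fixed; origin at the centre of its underside. The bottle and three neighbours stand on it near the corners of a 78 mm square about its centre, in any order.
- flask: Conical glass flask on the tray, 60 mm in diameter at its base, narrowing to a 26 mm neck from 75 mm up, with a 32 mm rim, 108 mm high; loose, to be left alone. Origin at the centre of its base.
- square_bottle: Square white bottle on the tray, 46 x 46 mm (66 mm over the corners) and 85 mm high, with a 30 mm wide cap above that to 109 mm; loose, to be left alone. Origin at the centre of its base.
- wide_jar: Squat clear jar with a white lid on the tray, 54 mm in diameter, 82 mm high; loose, to be left alone. Origin at the centre of its base.
- mixer: Touch mixer: fixed blue box 150 x 120 mm, top 94 mm above the table, with a round black rubber head on a spring stem over its middle. Origin on the table under its centre; the front panel faces its -x.
- mixer_head_top (a point): Centre of the flat top of the mixer's head, a rubber disc 84 mm in diameter and 14 mm thick. The top is 130 mm above the table when the head is up, and 118 mm at its stop. The point moves with the head.
- mixer_head (a joint): How far the spring head is pressed down: 0 is fully up, 0.012 m is its stop. The spring pushes up with about 3 N at the start and 10 N at the stop, and brings the head back up by itself.
- crate: Covered storage crate, fixed, 138 x 200 mm, cover top 75 mm above the table. Origin on the table under its centre. Six deep cells open upward through square openings 56 mm wide in the cover, centred at x = -31 and +31 mm and y = -62, 0 and +62 mm in the crate's frame. Cell floors are 5 mm above the table.
- crate_cover (a point): Centre of the crate's cover top. Three of the six cells, any of them, already hold a squat loose jar 48 mm in diameter, its flat lid hidden 28 mm below the cover top (47 mm above the table); the other three are empty, 70 mm deep. The bottle set down on a jar stops 42 mm higher than on a cell's floor.
- pipette_stand: Pipette stand, a fixed upright obstacle 94 mm in diameter and 240 mm high; origin at the centre of its underside.
- timer: Bench timer, fixed upright obstacle, about 65 mm wide, 60 mm deep and 95 mm high; origin on the table under it.
Things that resemble listed ones, but are neither listed nor needed, are in the scene too. Leave any blue or orange look-alike of the bottle alone.

How it is judged:
By the outcome, as a careful person would: the job done as asked, in the order asked, and still so for the second after the job is handed in, with the robot touching nothing.
It also fails if it takes over 64 s, if anything falls off the work surface, if the arm or the gripper's body presses on something with over 40 N, if the wrist force passes 120 N, or if a joint passes its speed limit or range.

### The arm

A 6-joint arm with a two-finger parallel gripper is mounted at the origin on the work surface. World frame = base frame: x ahead of the robot, y to its left, z up, the work surface at z = 0. Lengths are in m, angles in rad, forces in N, time in s.
With the tool pointing down it reaches from about 0.375 to 0.925 m from the base axis. Payload 5.7 kg.
Tool frame: the origin (TCP) lies midway between the tips of the shut fingers; the grasp point (between the pads) lies 19 mm behind it; z points along the fingers, x is the direction in which the jaws open and shut, and the axes are right-handed (so a half turn about z gives the same grasp; the last joint's range is limited). The gripper opens to 88 mm and grips with 3 to 60 N. Pads are 20 mm wide; open, the fingers measure 115 mm over their backs; the gripper's body (75 mm by 178 mm) begins 61 mm behind the grasp point.
Start: joints at [1.161, 0.359, 1.51, -0, 1.272, -0.115], TCP at [0.174, 0.574, 0.223] pointing down, gripper open.
Joint ranges: [-2.97, 2.97], [-1.01, 2.36], [0.21, 2.38], [-0.96, 4.11], [0.2, 2.71], [-2.98, 2.98]. Speed limits (rad/s): [2.39, 2.39, 3.14, 3.14, 3.14, 3.14].

### API

Orientations are given as a unit quaternion [x, y, z, w].
In Python, from bench import move_ptp, servo_line, goto_joints, move_gripper, sleep, inverse_kinematics, capture, PlanningError, close_job, spot_in, silhouettes, current_clock, current_joint_pos, current_qvel, current_joint_torque, current_position, current_orientation, current_force, current_torque, current_finger_gap gives the robot as it stands. Calls block until the motion is done:
- move_ptp(position, orientation): joint-space move of the TCP to a pose.
- servo_line(position, orientation=None, rate=0.15, contact_N=None): straight line of the TCP; orientation=None keeps the orientation; rate is the mean speed in m/s. With contact_N (N) it stops when the force on the tool has changed by that much, and returns True; else False.
- goto_joints(angles): joint-space move.
- move_gripper(opening): finger opening in m; the grip force is fixed at half the most; returns when the fingers have stopped.
- sleep(seconds).
- inverse_kinematics(position, orientation): joint angles nearest the present ones, or None.
- capture(name): name is "scene" or "top" or "wrist"; returns a dict with "image" (480x640x3 uint8, blue, green, red), "range_z" (480x640 float32, m along the optical axis (not along the pixel's ray), 0 where there is no reading), "intrinsics" (3x3 intrinsics, pixels), "R" (3x3) and "t" (3): a world point X has camera coordinates R X + t. Camera axes: x right, y down, z forward; pixel columns grow to the right and rows downward; lengths in m; the calibration is good to about 2 mm. A picture is of the moment at which its call begins.
A pose or a line that the arm cannot do raises PlanningError and nothing moves.
- close_job(): hands the job in, once; it reports no verdict.
Trained networks look in the newest picture that a camera, given by its name, has taken for a name from the list of things; names that differ only in an ending like _2 or _b are one class to them, and where a whole thing is asked for, a point or a joint stands for the part that bears it (a point fixed in the world has none). Each returns a list of dicts, best first, with "conf" (0 to 1); they miss things now and then, are a little off and sometimes report something else, mostly with a low value. They report only what shows in the picture. A call takes as long as a camera call. They do not tell look-alikes from the thing itself.
- spot_in(camera, query): "xy" ([column, row] in pixels, amid what is visible of it).
- silhouettes(camera, query): "region" (480x640 bool, what is visible of it) and "xy" ([column, row] in pixels, amid what is visible of it).
Readings, each from a call of its own:
- current_clock(): time.
- current_joint_pos(): joint angles.
- current_qvel(): joint speeds.
- current_joint_torque(): joint torques, N m.
- current_position(): TCP position.
- current_orientation(): TCP orientation.
- current_force(): force on the tool from outside, world axes, zero at the start.
- current_torque(): the same for the moment, N m.
- current_finger_gap(): finger opening in m.
Only numpy, scipy, OpenCV 4.12 (cv2) and the standard library are available. Lean on these libraries where they do the work, as an engineer would, in place of code of your own. Each camera call takes 0.05 s, during which the arm holds its last target. There are 200 camera calls.

## Working session

There is one attempt and no reset: what is moved stays moved. The work goes in short steps, each a Python script; the robot and the scene stay as the last script left them, time stands still between calls to the robot, and variables do not carry over. Pictures are saved under pics/ and viewed, about 8 in all and at most 12, crops included, and the job is handed in when it is done.

```bash
mkdir -p pics; ls; cat > h.py <<'E'
from bench import *
import numpy as np, cv2
def cloud(c):
    d=c["range_z"]; K=c["intrinsics"]; v,u=np.mgrid[:480,:640]
    P=np.stack([(u-K[0,2])/K[0,0]*d,(v-K[1,2])/K[1,1]*d,d],-1)
    return (P-c["t"])@c["R"]
E
python3 - <<'E'
from h import *
print(current_clock(),current_orientation())
for n in ("scene","top"):
    c=capture(n); cv2.imwrite(f"pics/{n}1.png",c["image"]); P=cloud(c); np.savez(f"{n}1.npz",P=P,img=c["image"],K=c["intrinsics"],R=c["R"],t=c["t"],d=c["range_z"])
    for q in ("bottle","tray","flask","square_bottle","wide_jar","mixer","mixer_head_top","crate","pipette_stand","timer"):
        for r in silhouettes(n,q)[:3]:
            m=r["region"]&(c["range_z"]>0); p=P[m]
            if len(p)<5: continue
            zt=np.percentile(p[:,2],98); tp=p[p[:,2]>zt-.008]
            print(n,q,round(r["conf"],2),np.round(r["xy"]),"mean",tp.mean(0).round(3),"lo",np.percentile(p,2,0).round(3),"hi",np.percentile(p,98,0).round(3))
print(current_clock())
E
```

```text
pics
0.0 [ 8.03272333e-01  5.95611220e-01 -7.85317706e-04  4.65605427e-04]
scene bottle 0.9 [218. 159.] mean [ 0.379 -0.539  0.125] lo [ 0.359 -0.562  0.004] hi [ 0.402 -0.516  0.128]
scene bottle 0.82 [242. 145.] mean [ 0.3   -0.504  0.125] lo [ 0.281 -0.522  0.006] hi [ 0.324 -0.482  0.128]
scene bottle 0.6 [226. 200.] mean [ 0.504 -0.389  0.129] lo [ 0.483 -0.407  0.014] hi [ 0.527 -0.368  0.133]
scene tray 0.66 [251. 225.] mean [ 0.499 -0.319  0.053] lo [ 0.39  -0.422 -0.001] hi [ 0.58  -0.242  0.025]
scene flask 0.9 [242. 228.] mean [ 0.538 -0.321  0.111] lo [ 0.519 -0.335  0.008] hi [ 0.564 -0.294  0.114]
scene flask 0.48 [321. 270.] mean [ 0.585 -0.012  0.13 ] lo [ 0.547 -0.048  0.124] hi [0.623 0.025 0.134]
scene square_bottle 0.76 [253. 197.] mean [ 0.432 -0.35   0.113] lo [ 0.387 -0.376  0.004] hi [ 0.459 -0.312  0.115]
scene square_bottle 0.53 [252. 229.] mean [ 0.503 -0.323  0.006] lo [ 0.393 -0.421 -0.001] hi [ 0.579 -0.244  0.01 ]
scene wide_jar 0.91 [261. 218.] mean [ 0.471 -0.288  0.086] lo [ 0.451 -0.308  0.01 ] hi [ 0.496 -0.262  0.09 ]
scene wide_jar 0.25 [240. 226
[... 1497 characters left out ...]
jar 0.44 [138. 224.] mean [0.509 0.339 0.075] lo [0.442 0.237 0.001] hi [0.578 0.434 0.079]
top mixer 0.82 [284. 193.] mean [ 0.583 -0.013  0.13 ] lo [ 0.502 -0.072  0.048] hi [0.654 0.045 0.134]
top mixer 0.58 [220. 275.] mean [0.394 0.142 0.092] lo [ 0.364  0.109 -0.001] hi [0.428 0.175 0.096]
top mixer 0.16 [137. 226.] mean [0.509 0.338 0.075] lo [0.442 0.237 0.001] hi [0.578 0.434 0.079]
top crate 0.55 [139. 226.] mean [0.509 0.339 0.075] lo [0.441 0.237 0.   ] hi [0.578 0.434 0.079]
top pipette_stand 0.24 [136. 223.] mean [0.509 0.338 0.075] lo [0.442 0.237 0.001] hi [0.578 0.434 0.079]
top timer 0.55 [220. 278.] mean [0.394 0.142 0.092] lo [0.364 0.109 0.002] hi [0.431 0.175 0.096]
1.1
```

```bash
python3 - <<'E'
import cv2,numpy as np
a=np.load("top1.npz");im=a["img"]
cv2.imwrite("pics/crop1.png",np.hstack([cv2.resize(im[170:360,350:540],(400,400)),cv2.resize(im[150:300,65:215],(400,400))]))
P=a["P"]; d=a["d"]
# crate outline and cells
z=P[...,2]; x=P[...,0]; y=P[...,1]
m=(abs(z-.075)<.006)&(x>.38)&(x<.65)&(y>.18)&(y<.5)&(d>0)
m=(m*255).astype(np.uint8); 
n,l,s,_=cv2.connectedComponentsWithStats(m); k=1+np.argmax(s[1:,4]); q=P[l==k]
print("crate rect",cv2.minAreaRect(q[:,:2].astype(np.float32)),q[:,2].mean())
inv=((l!=k)*255).astype(np.uint8); n,l2,s,c=cv2.connectedComponentsWithStats(inv,connectivity=4)
K,R,t=a["K"],a["R"],a["t"]; C=-R.T@t
for i in range(1,n):
    if 50<s[i,4]<3000:
        r=R.T@np.linalg.inv(K)@np.array([c[i][0],c[i][1],1]); p=C+r*(.075-C[2])/r[2]
        zz=z[(l2==i)&(d>0)]
        print(c[i].round(),s[i,4],p.round(4),np.percentile(zz,[5,25,50,75]).round(3) if len(zz) else None)
print("cam",C)
E
```

```text
crate rect ((0.5106440782546997, 0.3371962904930115), (0.13931317627429962, 0.20254582166671753), 1.8575329780578613) 0.07475161832417089
[159. 212.] 561 [0.543  0.2752 0.075 ] [0.001 0.005 0.008 0.034]
[133. 214.] 563 [0.541  0.3369 0.075 ] [0.009 0.038 0.046 0.049]
[106. 215.] 569 [0.5385 0.399  0.075 ] [0.001 0.005 0.009 0.035]
[160. 238.] 567 [0.4816 0.2731 0.075 ] [0.001 0.004 0.008 0.037]
[133. 240.] 564 [0.4791 0.3348 0.075 ] [0.01  0.04  0.046 0.049]
[106. 241.] 553 [0.4769 0.3969 0.075 ] [0.011 0.038 0.046 0.049]
cam [ 0.29564072 -0.07147655  1.43927458]
```

View pics/top1.png

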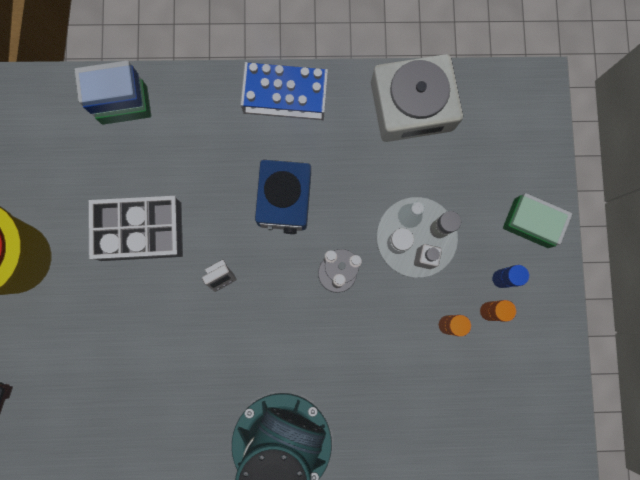

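View pics/scene1.png

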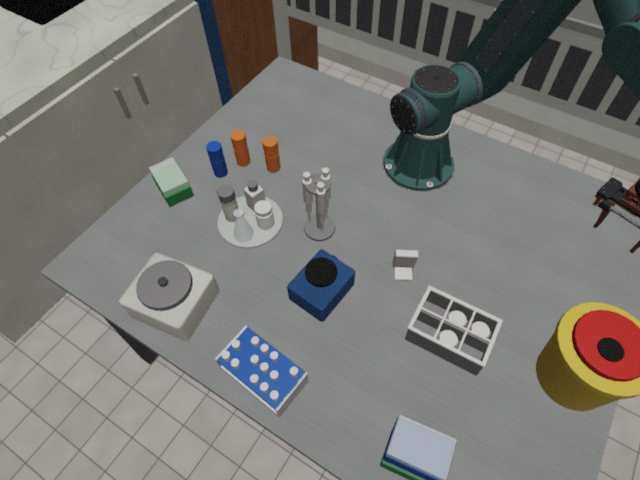

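```bash
sleep 1; ls pics
```

```text
crop1.png
scene1.png
top1.png
```

The grey-capped white bottle is at top (449,223) and scene (228,200). Look-alikes in the top picture are blue (515,275), orange (502,311) and orange (458,325); the square bottle is at (430,258). I choose the grey-capped one on the tray at (0.503, -0.391), top at 129 mm. Depth shows three empty cells, at top pixels (159,212), (160,238) and (106,215). I'll check the choice with a close crop while moving above it.

```bash
cat >> h.py <<'E'
def down(phi): return [np.cos(phi/2),np.sin(phi/2),0,0]
Q=down(0.3)
E
python3 - <<'E'
from h import *
move_ptp([.6,.1,.35],Q); move_ptp([.503,-.391,.28],Q)
c=capture("wrist"); P=cloud(c); d=c["range_z"]; cv2.imwrite("pics/w1.png",c["image"])
m=(d>0)&(abs(P[...,2]-.129)<.006)&(np.hypot(P[...,0]-.503,P[...,1]+.391)<.04)
q=P[m]; print(len(q), q[:,2].mean(), cv2.minEnclosingCircle(q[:,:2].astype(np.float32)) if len(q)>5 else None)
for r in silhouettes("wrist","bottle"): print(r["conf"],r["xy"])
a=cv2.imread("pics/crop1.png")[:,:400]; cv2.imwrite("pics/v2.png",np.hstack([a,cv2.resize(c["image"],(400,300))[:].copy() if 0 else cv2.copyMakeBorder(cv2.resize(c["image"],(400,300)),0,100,0,0,0)]))
print(current_clock(),current_position(),current_joint_pos())
E
```

```text
2123 0.12869933192292796 ((0.502353310585022, -0.39460915327072144), 0.024018464609980583)
0.76 [316.4, 227.0]
0.76 [79.5, 160.6]
0.61 [96.7, 269.4]
0.55 [162.5, 307.0]
5.35 [ 0.50376911 -0.39003062  0.28028691] [-7.67357881e-01  3.69685861e-01  1.34855648e+00  2.94594167e-04
  1.42297282e+00 -1.06896919e+00]
```

```bash
sleep 0
```

```text
(no output)
```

View pics/v2.png

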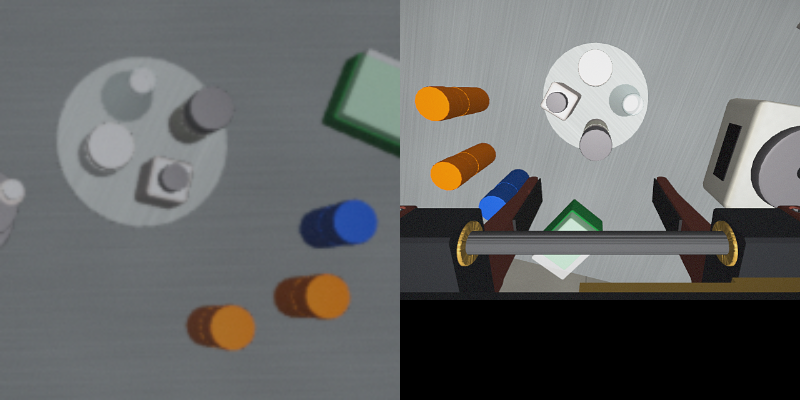

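The crop shows the grey-capped white cylinder on the tray at left-crop (208,108) and in the wrist view at (595,140), with the jaws clear on both sides. The blue and orange look-alikes are off the tray. Grasping now.

```bash
python3 - <<'E'
from h import *
x,y=.5027,-.3925
print(current_finger_gap())
servo_line([x,y,.15],Q,rate=.15)
print("hit",servo_line([x,y,.096],Q,rate=.08,contact_N=4),current_position())
move_gripper(0.03); print("gap",current_finger_gap(),current_force())
servo_line([x,y,.13],Q,rate=.06); servo_line([x,y,.35],Q,rate=.2)
print("gap",current_finger_gap(),current_force(),current_clock())
move_ptp([.584,-.0125,.30],Q)
servo_line([.584,-.0125,.24],Q,rate=.1)
sleep(.1)
c=capture("scene");cv2.imwrite("pics/s2.png",cv2.resize(c["image"][150:330,200:440],(720,540)))
P=cloud(c);d=c["range_z"]
q=P[(d>0)&(P[...,2]<.148+.13)&(P[...,2]>.15)&(abs(P[...,0]-.584)<.04)&(abs(P[...,1]+.0125)<.04)]
print("bottle lowest pts",np.percentile(q[:,2],[1,5]),current_position(),current_clock(),current_force())
E
```

```text
0.08772954521634857
hit False [ 0.50288342 -0.39267929  0.09607211]
gap 0.04771341886946069 [-0.29931317  0.2601343   0.44296127]
gap 0.04743987916485086 [ 0.05369791  0.13038242 -2.30665734] 9.8583
bottle lowest pts [0.15159301 0.15522816] [ 0.5847011  -0.01264228  0.24095018] 12.2167 [ 0.13021274  0.38021412 -2.88407319]
```

View pics/s2.png

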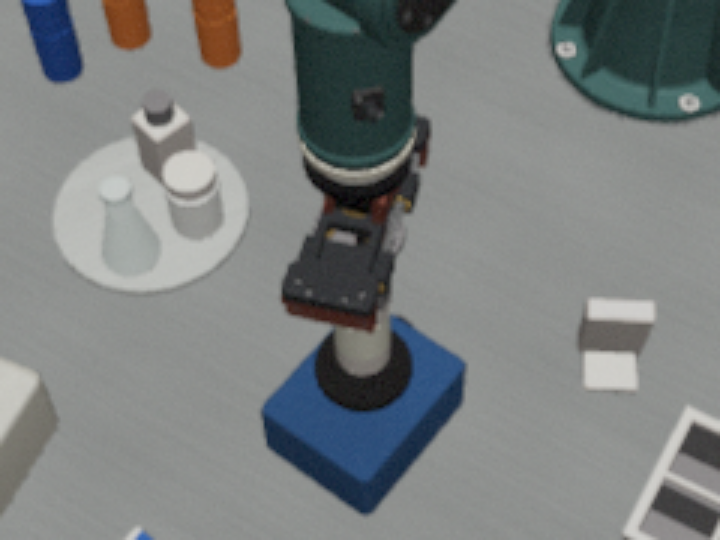

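The bottle hangs upright over the black head at (362,365) and the neighbours are undisturbed. Now the two presses.

```bash
python3 - <<'E'
from h import *
x,y=.584,-.0125
for i in range(2):
    servo_line([x,y,.226],Q,rate=.08)
    f0=current_force()[2]
    h=servo_line([x,y,.204],Q,rate=.02,contact_N=17)
    print(i,"stop",h,current_position(),current_force()[2]-f0,current_clock())
    sleep(.3); print(current_position()[2],current_force()[2]-f0)
    if i==0: 
        c=capture("scene"); P=cloud(c);d=c["range_z"]; rr=np.hypot(P[...,0]-x,P[...,1]-y)
        q=P[(d>0)&(rr<.038)&(rr>.029)&(abs(P[...,2]-.122)<.012)]; print("head z",np.median(q[:,2]),len(q))
    sleep(.75); print(current_position()[2],current_force()[2]-f0,current_clock(),current_finger_gap())
    servo_line([x,y,.238],Q,rate=.08); sleep(.5)
    print("up",current_position()[2],current_force()[2]-f0)
c=capture("scene"); P=cloud(c);d=c["range_z"]
q=P[(d>0)&(rr<.038)&(rr>.029)&(abs(P[...,2]-.122)<.012)]; print("head z up",np.median(q[:,2]),len(q),current_clock())
cv2.imwrite("pics/s3.png",cv2.resize(c["image"][150:330,200:440],(720,540)))
E
```

```text
0 stop True [ 0.5843855  -0.01262078  0.21028307] 9.088809079883518 13.3583
0.21032451266495067 9.244690682208729
head z 0.11857192864382507 186
0.21035360808112805 8.791725982640145 14.4583 0.04759153042352005
up 0.2378506988771626 -0.5346899259574931
1 stop True [ 0.58435728 -0.01260766  0.21028618] 9.17017780058966 16.5833
0.2103537001180331 9.396738870794096
0.21037497582274323 9.377287145799935 17.6333 0.04722455083220733
up 0.2378235800284337 0.8497724595706426
head z up 0.1295417551839229 176 18.6917
```

```bash
python3 - <<'E'
from h import *
x,y=.584,-.0125
def f(P,d):
    rr=np.hypot(P[...,0]-x,P[...,1]-y); q=P[(d>0)&(rr<.038)&(rr>.029)&(abs(P[...,2]-.122)<.012)]
    return np.median(q[:,2]),q[:,2].mean(),q[:,2].std(),len(q)
a=np.load("scene1.npz"); print(f(a["P"],a["d"]))
for i in range(3):
    c=capture("scene"); print(f(cloud(c),c["range_z"]))
d=c["range_z"];P=cloud(c)
# box top as reference
q=P[(d>0)&(abs(P[...,2]-.094)<.006)&(abs(P[...,0]-x)<.07)&(abs(P[...,1]-y)<.05)];print("box top",np.median(q[:,2]),len(q))
print(current_clock(),[current_force()[2] for _ in range(5)])
E
```

```text
(np.float64(0.12983626651358302), np.float64(0.12982945758911385), np.float64(0.0021220052131925514), 247)
(np.float64(0.13000024271267216), np.float64(0.1300504896150497), np.float64(0.002175438145587006), 181)
(np.float64(0.13001267410890016), np.float64(0.1297888206834112), np.float64(0.0021812837587818056), 184)
(np.float64(0.12950613850146647), np.float64(0.1294818877817792), np.float64(0.0020903489301250505), 177)
box top 0.09394774203652238 951
18.8417 [np.float64(-3.122517490602223), np.float64(-3.122517490602223), np.float64(-3.122517490602223), np.float64(-3.122517490602223), np.float64(-3.122517490602223)]
```

Press evidence: the force trip came at the same height both times, with base height ≈118.2 mm. The depth estimate of the pressed head was 118.6 ± 0.4 mm, against 129.8 mm when up, so both agree with the stop. Each hold was about 1.1 s and the head is fully up again. Next I move above the near-right empty cell and measure with the wrist camera.

```bash
cat >> h.py <<'E'
def cells(c):
    P=cloud(c); d=c["range_z"]; K,R,t=c["intrinsics"],c["R"],c["t"]; C=-R.T@t
    x,y,z=P[...,0],P[...,1],P[...,2]
    m=(abs(z-.075)<.008)&(x>.42)&(x<.61)&(y>.21)&(y<.47)&(d>0)
    m=cv2.morphologyEx(m.astype(np.uint8)*255,cv2.MORPH_CLOSE,np.ones((3,3)))
    n,l,s,cc=cv2.connectedComponentsWithStats(255-m,connectivity=4); out=[]
    for i in range(1,n):
        if s[i,4]<300: continue
        v,u=np.nonzero(l==i); px=np.stack([u,v,np.ones_like(u)])
        r=R.T@np.linalg.inv(K)@px; p=(C[:,None]+r*(.075-C[2])/r[2])[:2].T.astype(np.float32)
        (a,w,th)=cv2.minAreaRect(p)
        if .04<min(w) and max(w)<.075:
            zz=z[(l==i)&(d>0)]; out.append((np.round(a,4),np.round(w,4),round(th,1),p.mean(0).round(4),np.percentile(zz,[10,50]).round(3)))
    return out
E
python3 - <<'E'
from h import *
servo_line([.584,-.0125,.28],Q,rate=.2)
move_ptp([.543,.275,.25],Q); sleep(.2)
c=capture("wrist"); cv2.imwrite("pics/w2.png",c["image"])
for o in cells(c): print("wrist",*o)
for n in("top","scene"):
    for o in cells(capture(n)): print(n,*o)
print(current_position(),current_clock())
E
```

```text
wrist [0.4778 0.3942] [0.0548 0.0546] 2.0 [0.4776 0.3949] [0.005 0.046]
wrist [0.5388 0.3964] [0.0549 0.0546] 2.0 [0.5386 0.397 ] [0.004 0.005]
wrist [0.4799 0.3332] [0.0547 0.055 ] 1.9 [0.4797 0.3338] [0.005 0.046]
wrist [0.541  0.3353] [0.0548 0.055 ] 2.0 [0.5407 0.3359] [0.005 0.045]
wrist [0.4821 0.272 ] [0.0547 0.0543] 2.1 [0.4819 0.2726] [0.004 0.005]
top [0.4812 0.2731] [0.0555 0.0539] 3.6 [0.4814 0.2729] [0.002 0.007]
scene [0.4786 0.3968] [0.0533 0.055 ] 2.0 [0.4789 0.397 ] [0.021 0.046]
scene [0.5423 0.3372] [0.0537 0.0555] 2.3 [0.543  0.3375] [0.018 0.047]
scene [0.5403 0.3992] [0.053  0.0552] 2.2 [0.5411 0.3993] [0.003 0.015]
[0.54342536 0.27424437 0.25017972] 20.675
```

View pics/w2.png

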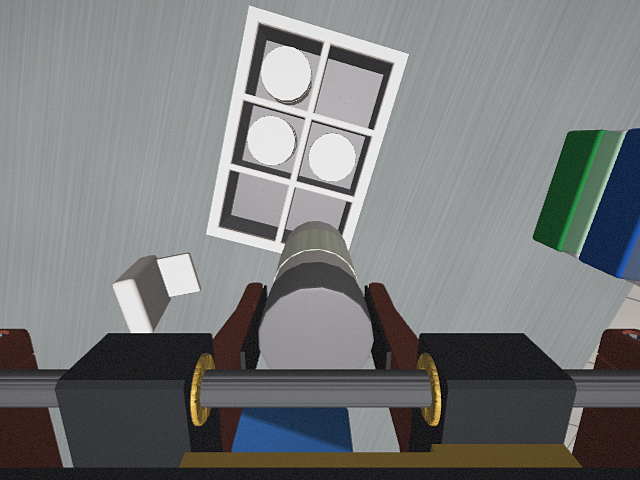

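The wrist view shows jars at (287,74), (270,140) and (332,157). The cell in front of the bottle at (317,205) is empty. Lowering by feel.

```bash
python3 - <<'E'
from h import *
x,y=.5434,.2756
servo_line([x,y,.185],Q,rate=.1); sleep(.1)
f0=current_force()
h=servo_line([x,y,.115],Q,rate=.05,contact_N=6); print("mid",h,current_position(),current_force()-f0)
if not h:
    h=servo_line([x,y,.092],Q,rate=.02,contact_N=4); sleep(.1)
    print("floor",h,current_position(),current_force()-f0,current_clock())
E
```

```text
mid False [0.54368862 0.2757115  0.11536759] [ 0.30990163 -0.50975958  0.21391061]
floor True [0.54301544 0.27548292 0.0969471 ] [-0.02170928  0.01530354  7.45056443] 24.075
```

```bash
python3 - <<'E'
from h import *
move_gripper(.088); sleep(.2); print(current_finger_gap(),current_force())
p=current_position(); servo_line([p[0],p[1],.16],Q,rate=.08); servo_line([p[0],p[1],.30],Q,rate=.2)
move_ptp([.40,.50,.32],Q); sleep(.3)
ims=[]
for n in("top","scene"):
    c=capture(n); P=cloud(c); d=c["range_z"]
    q=P[(d>0)&(np.hypot(P[...,0]-.543,P[...,1]-.275)<.045)&(P[...,2]>.12)&(P[...,2]<.16)]
    print(n,"bottle top",np.median(q[:,2]) if len(q) else None,q.mean(0),len(q))
    for w in("flask","square_bottle","wide_jar"):
        for r in silhouettes(n,w)[:1]:
            p=P[r["region"]&(d>0)]; zt=np.percentile(p[:,2],98); print(w,p[p[:,2]>zt-.008].mean(0).round(3))
    ims.append(cv2.resize(c["image"],(400,300)) if 0 else c["image"])
cv2.imwrite("pics/end.png",np.hstack([cv2.resize(ims[1][150:390,190:510],(400,300)),cv2.resize(ims[0][150:345,60:320],(400,300))]))
print(current_clock())
E
```

```text
0.08771052336341383 [-0.33614573 -0.39618537  0.58105246]
top bottle top 0.12996770824068035 [0.54224382 0.27476496 0.12969016] 370
flask [ 0.536 -0.32   0.112]
square_bottle [0.542 0.275 0.131]
wide_jar [ 0.47  -0.288  0.086]
scene bottle top 0.12998741733959776 [0.54559112 0.27584553 0.12963799] 309
flask [ 0.538 -0.32   0.112]
square_bottle [ 0.432 -0.348  0.112]
wide_jar [ 0.47  -0.287  0.086]
28.6
```

View pics/end.png

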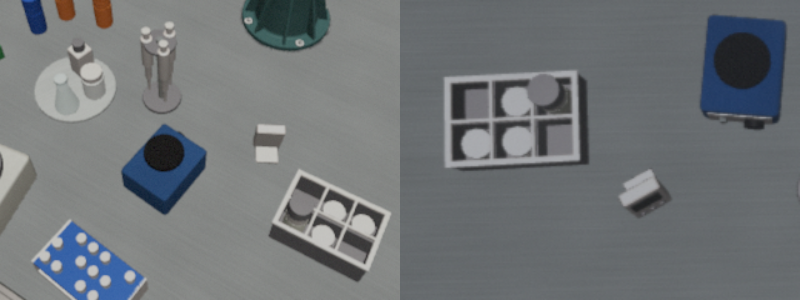

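The bottle stands upright in its cell, with its grey cap at (302,205) in the left crop and (545,92) in the right. The tray neighbours are in place and the arm is clear, so I'm handing in.

```bash
python3 -c "
from bench import *
close_job()"
```

```text
the job is handed in; nothing more can be done
```

I took the grey-capped bottle off the tray, pressed the mixer head down twice, and stood the bottle in an empty crate cell before letting go. The job was handed in at about 29 s of the 64 s allowed.

- **Presses:** Each was held for about 1.1 s, and I lifted the bottle clear of the head after each one. The force trip came at the same height both times, with the bottle's base at 118.2–118.4 mm against a nominal stop of 118 mm. The camera read the head at 118.6 ± 0.4 mm during the first press. After the second it read 129.5–130 mm, which is fully up.
- **Doubt on press depth:** The held force was about 9.2 N against a nominal 10 N. The head may therefore have rested a few tenths of a millimetre above its hard stop after touching it. I did not repeat the presses.
- **Placing:** The bottle touched the cell floor at the expected height and was released there. Its top reads 130 mm in both cameras, which means it stands on the floor and not on a jar.
- **Neighbours:** The flask, square bottle and wide jar are within about 2 mm of their starting readings, which is within camera error. In the last top picture the network reported the placed bottle as the square bottle; the scene camera and the picture show the real one in place.

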